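# Eject a printing block from its sloped fixture and put it in the tray

## Robot

A 6-joint arm with a two-finger parallel gripper is mounted at the origin on a cart in front of the work surface, level with it; the furniture and walls round the work are solid. World frame = base frame: x ahead of the robot, y to its left, z up, the work surface at z = 0. Lengths are in mm, angles in degrees, forces in N, time in s.
With the tool pointing down it reaches from about 350 to 850 mm from the base axis. Payload 8.1 kg.
Tool frame: the origin (TCP) lies between the finger pads; the fingertips stand 25 mm ahead of it and the grasp point (between the pads) lies 6 mm ahead of it (r.tcp_to_tips is the distance from the TCP to the fingertips, in mm); z points along the fingers, y is the line along which they close (so a half turn about z gives the same grasp; the last joint's range is limited). The gripper opens to 85 mm and grips with 20 to 120 N. Pads are 22 mm wide; open, the fingers measure 114 mm over their backs; the gripper's body (76 mm by 85 mm) begins 54 mm behind the grasp point. The pads swing forward as they close: fully open they stand 13 mm farther back than shut.
Start: joints at [58.877, 7.471, 85.268, -0, 87.261, -4.893], TCP at [265.166, 538.231, 256.292] pointing down, gripper open.
Joint ranges: [-169.43, 169.43], [-51.17, 129.36], [1.28, 143.12], [-76.62, 256.62], [0, 156.53], [-152.29, 152.29]. Speed limits (degrees/s): [136.94, 136.94, 159.86, 180, 180, 180].

## Interface

Orientations are given as [roll, pitch, yaw] about the fixed x, y, z axes, in that order (R = Rz(yaw) Ry(pitch) Rx(roll)).
In Python, from bench import r gives the robot as it stands.
- The arm moves only by the tool apply_moves, never from a script. Its arguments are lists of equal length, an entry for each row: "angular": the turn, a rotation vector about the world's x, y, z in units of 8 degrees (1.0 is 8 degrees), a list of three; "travel": the shift along the world's x, y, z in units of 40 mm (1.0 is 40 mm), a list of three; "jaw": the opening, from 0 (shut) to 1 (fully open). A call has 1 to 20 rows; each row shifts and turns the commanded pose from where the row before left it; what a row does not reach is not made up. A row lasts 1/8 s, in which the tool goes at most 62.5 mm and 10.7 degrees, less where a joint would pass 70% of its speed; a pose out of reach is approached as far as the arm can. A call is refused whole if a number of a shift passes 1 or a number of a turn 1, either way. A call with a gripper value outside its range is refused whole. The fingers move at their own pace and stop on an object; "force" is the grip in N (left out, the last holds). Time passes only in rows, so rows that do not move let the fingers close. It gives the time, the measured TCP pose, the force, the opening and the grip force at its end, in the units of the state.
- r.sense(): the state, without advancing time (a new reading comes with each control period).
- r.snapshot(name): name is "side" or "top"; returns a dict with "color" (480x640x3 uint8, red, green, blue), "fx", "fy", "cx", "cy" (pixels), "R" (3x3) and "t" (3): a world point X has camera coordinates R X + t. Camera axes: x right, y down, z forward; pixel columns grow to the right and rows downward; lengths in mm; the calibration is good to about 2 mm. A picture is of the moment at which its call begins. There is no depth.
- r.hand_in(): hands the job in; it is judged then, once.
The state is a dict: "time": time; "joint_pos": joint angles; "qd": joint speeds; "joint_efforts": joint torques, N m; "tool_pos": TCP position; "tcp_rot": TCP orientation; "ft_force": force on the tool from outside, world axes, zero at the start; "wrist_torque": the same for the moment, N m; "finger_gap": finger opening in mm; "grip_force": force on a finger pad.
Only numpy, scipy, OpenCV 4.12 (cv2) and the standard library are available. Lean on these libraries where they do the work, as an engineer would, in place of code of your own. Each camera call takes 0.05 s, during which the arm holds its last target. There are 200 camera calls.

## Task

The wooden printing block sits sunk in the pocket of the sloped metal fixture. Press the fixture's red-tipped ejector lever all the way down so that the block rises, then draw the block straight out of the pocket and lay it gently, relief upwards, flat on the felt of the wooden tray, parallel to the tray's long sides, and let go. Leave the tins, bottle, jar, tape and brush where they are.

Things in the scene. Friction and masses are not known exactly. Their poses are not given: they have to be found in the camera images.
- board: fixed plywood work board on the table, 290 mm (x) x 900 mm (y) x 28 mm thick, on which everything stands: its upper face is 28 mm above the table top (z = 0.028). Origin under its centre. Behind it, from about x = 0.6 m, shelving and paper rolls overhang the table from about 0.27 m above it.
- jig: fixed fixture on a dark steel base plate (150 mm in x; y from -120 to +85 mm; 10 mm thick). Origin on the board under the middle of the pocket mouth; x points to its high rear, away from the robot at yaw 0, y to its left, z up. The lever is on its right (-y) side. Its highest edge is 133 mm above the board.
- sloped_head: aluminium face plate of the fixture, 130 (its x, up the slope) x 150 (y) x 36 mm thick, sloped 30 degrees to face up and to the fixture's low front. Origin: centre of the pocket mouth on the face, 100 mm above the board; z is the pocket's axis, straight out of the face. Pocket 48 (x) by 93 mm (y), 23 mm deep to the lifter plate, which rises 17 mm with the lever fully down.
- ejector (a joint): ejector lever, hinge: 0 rad = up (start), 0.5 rad = fully pressed, on its stop. Pressing lowers the pad; about 8 N on the pad moves it, and it stays by friction where it is left. The lifter in the pocket rises 34 mm per rad in step with it.
- ejector_pad (a point): middle of the upper face of the red pad (36 x 34 x 10 mm) at the end of the lever; press it down from above. It swings in the jig's x-z plane about ejector_pivot, 128 mm from it, from about 111 mm to about 49 mm above the board.
- ejector_pivot (a point): a point on the lever's hinge axis (along the jig's y), 60 mm above the board, midway across the lever's width
- print_block: wooden printing block, 45 (its x) x 90 (y) x 21 mm high, brass relief 4 mm higher on top, about 0.12 kg. Origin under its centre, z out of the relief side. At the start its axes lie along sloped_head's, its wooden top 2 mm below the face; with the lever fully down the wood stands 15 mm out of the face and 6 mm stay in the pocket. Grip it across the 45 mm width.
- tray: fixed shallow wooden tray lined with blue felt, 150 mm (its x) x 180 mm (its y, the long side) outside, walls 6 mm thick and 24 mm tall; the felt lies 9 mm above the board. Origin on the board under its centre. It stands with its long side pointing roughly away from the robot.
- ink_bottle: brown ink bottle with a cork, 49 mm across, 80 mm tall; origin under its centre; bystander
- wax_tin: round green tin, 62 mm across, 46 mm tall; origin under its centre; bystander
- paint_tin: green and yellow tin, 57 mm across, 72 mm tall; origin under its centre; bystander
- glass_jar: glass jar with a green lid, 69 mm across, 84 mm tall; origin under its centre; bystander
- tape_roll: roll of cream masking tape lying flat, 104 mm across, 25 mm tall; origin under its centre; bystander
- dust_brush: dark brown dust brush with black bristles lying flat, 63 mm (x) x 156 mm (y) x 44 mm tall; origin under its centre; bystander

How it is judged:
By the outcome, as a careful person would: the job done as asked, in the order asked, and still so for the second after the job is handed in, with the robot touching nothing.
It also fails if it takes over 54 s, if anything falls off the work surface, if the arm or the gripper's body presses on something with over 40 N, if the wrist force passes 120 N, or if a joint passes its speed limit or range.

## Working session

There is one attempt and no reset: what is moved stays moved. The work goes in short steps, Python scripts to look and compute and a tool call to move; the robot and the scene stay as the last step left them, time stands still between calls to the robot, and variables do not carry over. Pictures are saved under pics/ and viewed, at most 10 in all, crops included, and the job is handed in when it is done.

Besides the shell and the picture viewer there is one more tool, called after ">>>" by a JSON object that holds its "fn" and its "kwargs", one argument or row to a line. apply_moves: Moves the arm, as the interface text tells. Its arguments: {"type":"object","properties":{"angular":{"type":"array"},"travel":{"type":"array"},"jaw":{"type":"array"},"force":{"type":"number"}},"required":["angular","travel","jaw"]}

```bash
ls; mkdir -p pics; python3 - <<'E'
from bench import r
import cv2,numpy as np
print(r.sense())
for n in("side","top"):
    s=r.snapshot(n); cv2.imwrite(f"pics/{n}0.png",s["color"][:,:,::-1]); np.savez(f"pics/{n}0.npz",**s)
    print(n,s["fx"],s["cx"],s["cy"],-s["R"].T@s["t"],s["R"])
E
```

```text
pics
{'time': 0.0, 'joint_pos': array([ 5.88765114e+01,  7.51592657e+00,  8.53298161e+01,  1.36496376e-03,
        8.72614319e+01, -4.89500847e+00]), 'qd': array([-0.02647681, -0.04169236,  0.04809078,  0.00267699,  0.04888298,
        0.04013522]), 'joint_efforts': array([ 3.17658414e-03, -5.69415128e+01, -5.00544369e+01,  1.69812017e-05,
        1.52349402e-02, -3.95565462e-05]), 'tool_pos': array([264.89940361, 537.79270314, 255.23071229]), 'tcp_rot': array([-1.79893333e+02, -1.05035159e-02,  1.53771444e+02]), 'ft_force': array([ 0.36710506,  0.29149769, -0.0789151 ]), 'wrist_torque': array([-0.0162159 ,  0.02475764, -0.04200844]), 'grip_force': 0.0, 'finger_gap': 85.54735934307617}
side 471.1686206116986 321.6132817629912 241.93012608137326 [ 318.07242362 -955.18923381  991.22713628] [[ 0.98502935 -0.17148716 -0.01758763]
 [-0.12655216 -0.6500776  -0.7492554 ]
 [ 0.11705436  0.74026432 -0.66204759]]
top 532.9271072723966 318.31516715252894 242.64808767093257 [ 383.905611      2.81815268 1352.68844828] [[ 0.01287349 -0.99966757 -0.0223388 ]
 [-0.99577125 -0.01078461 -0.09123223]
 [ 0.09096099  0.02341881 -0.99557906]]
```

View pics/side0.png

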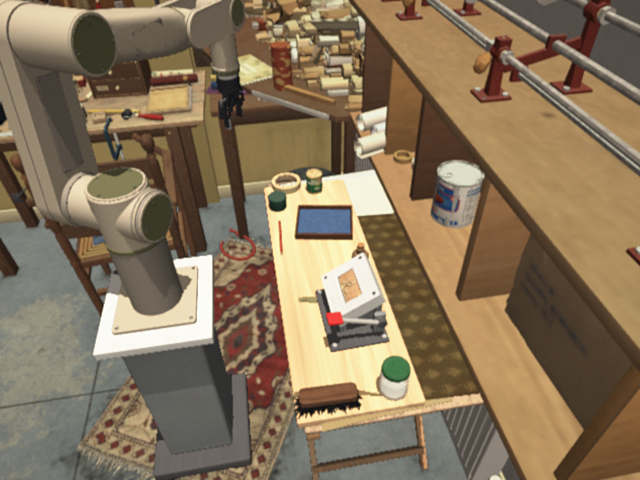

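View pics/top0.png

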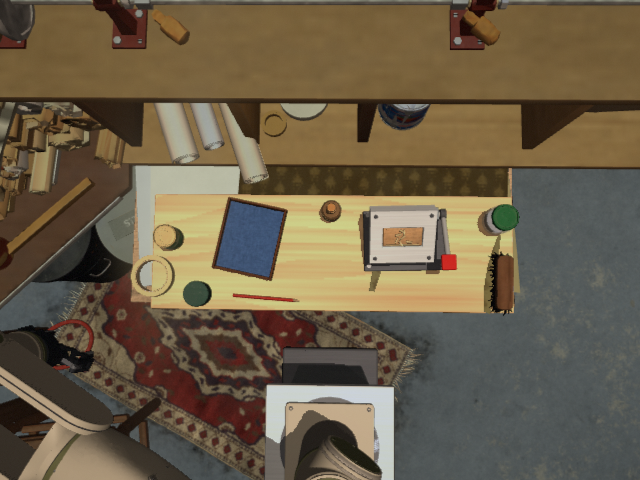

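The top view shows the tray at about (250,239), the block in the sloped face at (403,236) and the red pad at (449,262). In the side view they are at (324,222), (348,287) and (335,319). Next I'll zoom in and measure.

```bash
cat > h.py <<'E'
import numpy as np,cv2
def load(n): return dict(np.load(f"pics/{n}.npz"))
def ray(s,p):
    d=s["R"].T@np.array([(p[0]-s["cx"])/s["fx"],(p[1]-s["cy"])/s["fy"],1.]); return -s["R"].T@s["t"],d
def onz(s,p,z):
    c,d=ray(s,p); return c+d*(z-c[2])/d[2]
def tri(s1,p1,s2,p2):
    A=np.zeros((3,3));b=np.zeros(3);L=[]
    for s,p in((s1,p1),(s2,p2)):
        c,d=ray(s,p);d/=np.linalg.norm(d);P=np.eye(3)-np.outer(d,d);A+=P;b+=P@c;L.append((c,P))
    X=np.linalg.solve(A,b); return X,[round(float(np.linalg.norm(P@(X-c))),1) for c,P in L]
def proj(s,X):
    q=s["R"]@np.asarray(X)+s["t"]; return np.array([s["fx"]*q[0]/q[2]+s["cx"],s["fy"]*q[1]/q[2]+s["cy"]])
E
python3 - <<'E'
from h import *
T,S=load("top0"),load("side0")
def mask(s,lo,hi,box):
    h=cv2.cvtColor(s["color"],cv2.COLOR_RGB2HSV);m=cv2.inRange(h,lo,hi);k=np.zeros_like(m);x0,y0,x1,y1=box;k[y0:y1,x0:x1]=m[y0:y1,x0:x1]
    c=max(cv2.findContours(k,0,2)[0],key=cv2.contourArea);M=cv2.moments(c);return c,(M['m10']/M['m00'],M['m01']/M['m00'])
for nm,s,box in(("top",T,(200,185,300,290)),("side",S,(285,195,365,245))):
    c,m=mask(s,(100,80,40),(130,255,255),box)
    w=np.array([onz(s,p[0],37)[:2] for p in c],np.float32)
    print(nm,"felt",m,cv2.minAreaRect(w))
ct,pt=mask(T,(0,180,120),(8,255,255),(430,245,470,280));cs,ps=mask(S,(0,180,120),(8,255,255),(315,305,355,330))
print("pad",pt,ps,tri(T,pt,S,ps), cv2.boundingRect(ct),cv2.boundingRect(cs))
a=T["color"][195:285,350:470];b=S["color"][245:355,300:400]
a=cv2.resize(a,None,fx=6,fy=6,interpolation=2)[:,:,::-1];b=cv2.resize(b,None,fx=5.4,fy=5.4,interpolation=2)[:,:,::-1]
cv2.imwrite("pics/ct.png",a);cv2.imwrite("pics/cs.png",b);print(a.shape,b.shape)
E
```

```text
top felt (249.66302075737687, 238.43425210247435) ((513.52294921875, 205.08932495117188), (134.48382568359375, 165.6446533203125), 78.24654388427734)
side felt (323.99650562139163, 220.49680948040108) ((511.47015380859375, 215.47793579101562), (117.92670440673828, 163.51316833496094), 77.63137817382812)
pad (448.5543378995433, 262.01461187214613) (333.9340659340659, 318.4432234432234) (array([ 453.0390718 , -265.70969053,  133.25529143]), [1.2, 1.2]) (442, 255, 15, 15) (327, 312, 16, 13)
(540, 720, 3) (594, 540, 3)
```

View pics/ct.png

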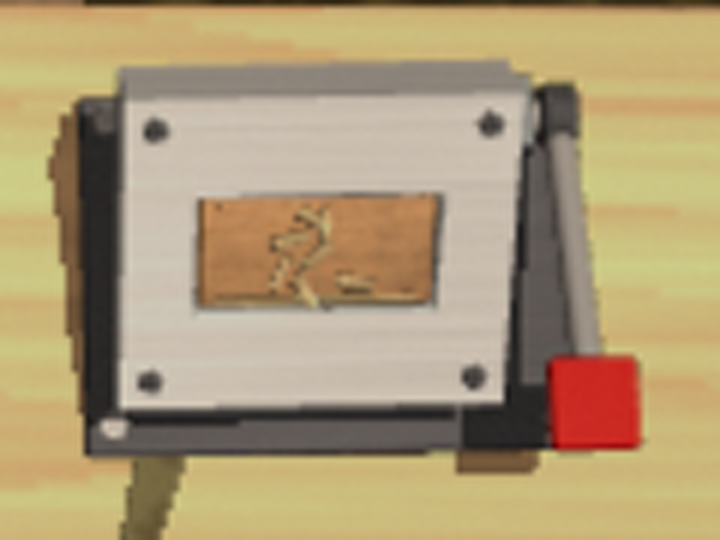

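View pics/cs.png

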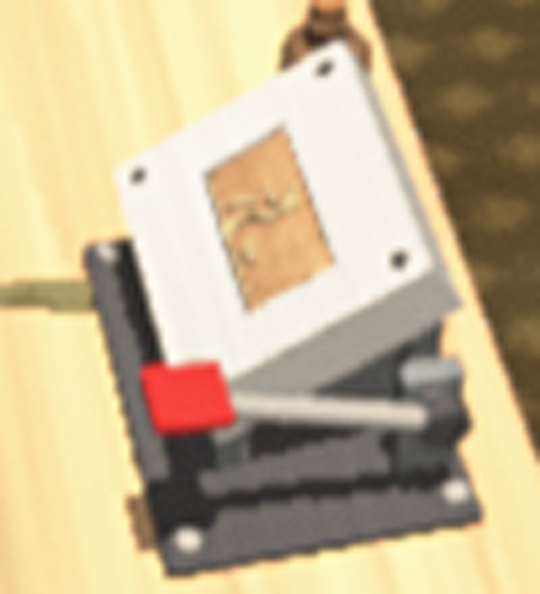

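In the top crop the face screws are at (155,131), (491,125), (149,382) and (473,377). In the side crop three of them show, at (324,68), (138,176) and (400,260). The block is cleanly visible in both crops, so I'll triangulate.

```bash
python3 - <<'E'
from h import *
T,S=load("top0"),load("side0")
tp=lambda x,y:((x+.5)/6-.5+350,(y+.5)/6-.5+195)
sp=lambda x,y:((x+.5)/5.4-.5+300,(y+.5)/5.4-.5+245)
P={}
for n,a,b in[("HL",(155,131),(324,68)),("LL",(149,382),(138,176)),("HR",(491,125),(400,260)),
 ("plHL",(118,95),(342,40)),("plHR",(528,96),(437,268)),("plLL",(119,408),(116,172)),
 ("bHL",(200,200),(284,127)),("bHR",(440,196),(333,265)),("bLL",(198,305),(208,177)),("bLR",(433,302),(247,308)),
 ("padfarL",(551,357),(222,366)),("padnearL",(550,448),(143,370)),("padnearR",(640,446),(160,430)),("padfarR",(640,357),(236,414))]:
    P[n],e=tri(T,tp(*a),S,sp(*b));print(n,P[n].round(1),e[0])
bc=(P["bHL"]+P["bHR"]+P["bLL"]+P["bLR"])/4;print("blockcentre",bc.round(1))
for a,b in[("HL","HR"),("plHL","plHR"),("bHL","bHR"),("bLL","bLR")]:
    d=P[a]-P[b];print(a,b,"yaw",np.degrees(np.arctan2(-d[0],d[1])).round(1),np.linalg.norm(d).round(1))
for a,b in[("HL","LL"),("plHL","plLL"),("bHL","bLL"),("bHR","bLR")]:
    d=P[a]-P[b];print(a,b,"yaw",np.degrees(np.arctan2(d[1],d[0])).round(1),np.linalg.norm(d).round(1),np.degrees(np.arcsin(d[2]/np.linalg.norm(d))).round(1))
E
```

```text
HL [553.2 -97.3 154.9] 1.1
LL [461.7 -99.8 101.2] 1.2
HR [ 557.2 -223.5  154.5] 0.7
plHL [565.8 -83.  158. ] 1.6
plHR [ 568.8 -236.5  160.6] 0.6
plLL [452.2 -88.7  94.6] 0.7
bHL [ 529.5 -116.   137.7] 0.8
bHR [ 531.8 -207.   138.6] 1.0
bLL [ 492.  -117.8  112.7] 0.4
bLR [ 492.7 -207.6  118.5] 1.2
padfarL [ 471.7 -249.9  132.3] 0.6
padnearL [ 436.9 -248.6  135.7] 0.5
padnearR [ 438.1 -282.4  136. ] 0.5
padfarR [ 471.3 -282.1  138.7] 0.8
blockcentre [ 511.5 -162.1  126.9]
HL HR yaw 1.8 126.3
plHL plHR yaw 1.1 153.5
bHL bHR yaw 1.4 91.0
bLL bLR yaw 0.5 90.0
HL LL yaw 1.6 106.1 30.4
plHL plLL yaw 2.8 130.2 29.2
bHL bLL yaw 2.8 45.2 33.6
bHR bLR yaw 0.8 43.9 27.2
```

Measurements agree with the given sizes: the mouth centre is at about (510.5,-162,128) with the jig at yaw ≈1.6°. The pad top is at about (454,-266,139). The tray centre is at about (513,204), its long axis 12° clockwise from x. I'll move above the pad with the jaws shut.

>>> {"fn": "apply_moves", "kwargs": {
  "angular": [
    [0,0,-0.39],
    [0,0,-0.39],
    [0,0,-0.39],
    [0,0,-0.39],
    [0,0,-0.39],
    [0,0,-0.39],
    [0,0,-0.39],
    [0,0,-0.39],
    [0,0,-0.39],
    [0,0,-0.39],
    [0,0,-0.39],
    [0,0,-0.39],
    [0,0,-0.39],
    [0,0,-0.39],
    [0,0,-0.39],
    [0,0,-0.39],
    [0,0,-0.39],
    [0,0,-0.39],
    [0,0,-0.39],
    [0,0,-0.39]
  ],
  "travel": [
    [0.23,-1,0],
    [0.23,-1,0],
    [0.23,-1,0],
    [0.23,-1,0],
    [0.23,-1,0],
    [0.23,-1,0],
    [0.23,-1,0],
    [0.23,-1,0],
    [0.23,-1,0],
    [0.23,-1,0],
    [0.23,-1,0],
    [0.23,-1,0],
    [0.23,-1,0],
    [0.23,-1,0],
    [0.23,-1,0],
    [0.23,-1,0],
    [0.23,-1,0],
    [0.23,-1,0],
    [0.23,-1,0],
    [0.23,-1,0]
  ],
  "jaw": [0,0,0,0,0,0,0,0,0,0,0,0,0,0,0,0,0,0,0,0],
  "force": 40
}}

```text
time: 2.6
tool_pos: [449.1, -263.0, 255.8]
tcp_rot: [-180.0, -0.0, 91.3]
ft_force: [0.4, 0.6, -0.2]
finger_gap: -0.0
grip_force: 0.0
```

>>> {"fn": "apply_moves", "kwargs": {
  "angular": [
    [0,0,0],
    [0,0,0],
    [0,0,0],
    [0,0,0],
    [0,0,0],
    [0,0,0],
    [0,0,0],
    [0,0,0],
    [0,0,0]
  ],
  "travel": [
    [0.05,-0.05,-0.7],
    [0.05,-0.05,-0.7],
    [0,0,-0.6],
    [0,0,-0.15],
    [0,0,-0.15],
    [-0.03,0,-0.12],
    [-0.03,0,-0.12],
    [-0.03,0,-0.12],
    [-0.03,0,-0.12]
  ],
  "jaw": [0,0,0,0,0,0,0,0,0]
}}

```text
time: 3.72
tool_pos: [448.4, -266.3, 147.2]
tcp_rot: [180.0, 0.1, 91.4]
ft_force: [-7.8, 3.3, 10.9]
finger_gap: -0.2
grip_force: 5.7
```

>>> {"fn": "apply_moves", "kwargs": {
  "angular": [
    [0,0,0],
    [0,0,0],
    [0,0,0],
    [0,0,0],
    [0,0,0],
    [0,0,0],
    [0,0,0],
    [0,0,0],
    [0,0,0],
    [0,0,0]
  ],
  "travel": [
    [-0.02,0,-0.1],
    [-0.02,0,-0.1],
    [-0.02,0,-0.1],
    [-0.02,0,-0.1],
    [-0.02,0,-0.1],
    [-0.01,0,-0.1],
    [0,0,-0.1],
    [0,0,-0.1],
    [0,0,-0.1],
    [0,0,-0.1]
  ],
  "jaw": [0,0,0,0,0,0,0,0,0,0]
}}

```text
time: 4.97
tool_pos: [443.6, -266.4, 106.5]
tcp_rot: [-180.0, 0.1, 91.4]
ft_force: [-7.9, 1.2, 8.2]
finger_gap: -0.2
grip_force: 5.0
```

>>> {"fn": "apply_moves", "kwargs": {
  "angular": [
    [0,0,0],
    [0,0,0],
    [0,0,0],
    [0,0,0]
  ],
  "travel": [
    [0,0,-0.05],
    [0,0,-0.05],
    [0,0,-0.05],
    [0,0,0]
  ],
  "jaw": [0,0,0,0]
}}

```text
time: 5.48
tool_pos: [444.2, -266.6, 103.1]
tcp_rot: [180.0, 0.1, 91.4]
ft_force: [-16.0, 8.1, 28.6]
finger_gap: 0.1
grip_force: 16.2
```

>>> {"fn": "apply_moves", "kwargs": {
  "angular": [
    [0,0,0],
    [0,0,0],
    [0,0,0],
    [0,0,0],
    [0,0,0],
    [0,-0.53,0],
    [0,-0.53,0],
    [0,-0.53,0],
    [0,-0.53,0],
    [0,-0.53,0],
    [0,-0.53,0],
    [0,-0.53,0],
    [0,0,0]
  ],
  "travel": [
    [0,0,0.3],
    [0,0,0.8],
    [0,0,1],
    [0,0,1],
    [0,0,0.8],
    [0,0.2,0],
    [0,0.4,0],
    [0,0.4,0],
    [0,0.4,0],
    [0,0.4,0],
    [0,0.4,0],
    [0,0.4,0],
    [0,0,0]
  ],
  "jaw": [0,0,0,0,0,0.75,0.75,0.75,0.75,0.75,0.75,0.75,0.75]
}}

```text
time: 7.1
tool_pos: [443.6, -161.3, 255.5]
tcp_rot: [150.2, 0.7, 91.2]
ft_force: [-0.3, -0.2, 0.1]
finger_gap: 63.6
grip_force: 0.0
```

```bash
python3 - <<'E'
from bench import r
import cv2,numpy as np
q=r.sense();print(q["tool_pos"],q["tcp_rot"],q["ft_force"],q["finger_gap"],r.tcp_to_tips)
I=[]
for n in("side","top"):
    s=r.snapshot(n); np.savez(f"pics/{n}1.npz",**s)
    x,y=(300,245) if n=="side" else (350,195)
    I.append(cv2.resize(s["color"][y:y+100,x:x+110],None,fx=3.6,fy=3.6,interpolation=2)[:,:,::-1])
cv2.imwrite("pics/both1.png",np.hstack(I))
E
```

```text
[ 443.56518123 -161.30518079  255.5350421 ] [150.24848455   0.74529208  91.20663496] [-0.27478968 -0.23963941  0.09181155] 63.57669329732775 25.0
```

View pics/both1.png

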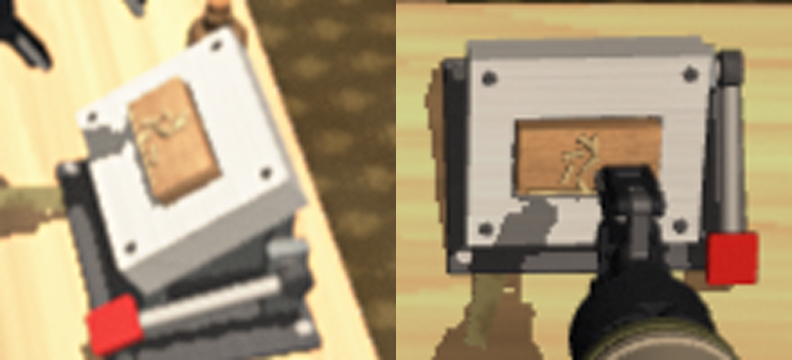

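The block has risen and the lever is down. The side crop shows the block top at about (165,135) and the pad at (115,325). I'll check the pad height and work out the distance to the grasp.

```bash
python3 - <<'E'
from h import *
from scipy.spatial.transform import Rotation as Ro
def cen(s,box):
    h=cv2.cvtColor(s["color"],cv2.COLOR_RGB2HSV);m=cv2.inRange(h,(0,180,100),(8,255,255));x0,y0,x1,y1=box;m=m[y0:y1,x0:x1]
    c=max(cv2.findContours(m,0,2)[0],key=cv2.contourArea);M=cv2.moments(c);return M['m10']/M['m00']+x0,M['m01']/M['m00']+y0
T,S=load("top1"),load("side1")
print(tri(T,cen(T,(430,245,470,285)),S,cen(S,(310,305,355,350))))
y=np.radians(1.6);n=np.array([-.5*np.cos(y),-.5*np.sin(y),.866]);m=np.array([510.5,-162,128])
R=Ro.from_euler("xyz",[150.248,.745,91.207],degrees=True).as_matrix();print(R)
want=np.c_[[np.sin(y),-np.cos(y),0],[.866*np.cos(y),.866*np.sin(y),.5],-n];print(want)
print("turn units",np.degrees(Ro.from_matrix(want@R.T).as_rotvec())/8)
p=np.array([443.565,-161.305,255.535])
for d in(100,60,29):print(d,(m+n*d),(m+n*d-p)/40)
# block top corners
tp=lambda x,y:((x-396+.5)/3.6-.5+350,(y+.5)/3.6-.5+195); sp=lambda x,y:((x+.5)/3.6-.5+300,(y+.5)/3.6-.5+245)
for a,b in[((516,121),(186,78)),((662,118),(220,164)),((515,190),(129,99))]:
    X,e=tri(T,tp(*a),S,sp(*b));print(X,e,(X-m)@n,(X-m)@want[:,1],(X-m)@-want[:,0])
E
```

```text
(array([ 445.99610483, -265.65319213,   71.8361937 ]), [0.6, 0.6])
[[-2.10627853e-02  8.67852942e-01  4.96374486e-01]
 [ 9.99693602e-01  2.47388027e-02 -8.32659590e-04]
 [-1.30023365e-02  4.96204860e-01 -8.68108102e-01]]
[[ 0.02792164  0.86566236  0.49980506]
 [-0.99961012  0.02418014  0.01396082]
 [ 0.          0.5        -0.866     ]]Traceback (most recent call last):
  File "<stdin>", line 11, in <module>
  File "scipy/spatial/transform/_rotation.pyx", line 1143, in scipy.spatial.transform._rotation.Rotation.from_matrix
ValueError: Non-positive determinant (left-handed or null coordinate frame) in rotation matrix 0: [[ 0.99877     0.04891237 -0.004702  ]
 [ 0.04896917 -0.99871727  0.01287607]
 [ 0.00406617  0.01309048  0.99988405]].
```

```bash
python3 - <<'E'
from h import *
from scipy.spatial.transform import Rotation as Ro
T,S=load("top1"),load("side1")
y=np.radians(1.6);n=np.array([-.5*np.cos(y),-.5*np.sin(y),.866]);m=np.array([510.5,-162,128])
R=Ro.from_euler("xyz",[150.248,.745,91.207],degrees=True).as_matrix()
want=np.c_[[-np.sin(y),np.cos(y),0],[.866*np.cos(y),.866*np.sin(y),.5],-n]
print("turn units",np.degrees(Ro.from_matrix(want@R.T).as_rotvec())/8)
p=np.array([443.565,-161.305,255.535])
for d in(100,60,29):print(d,(m+n*d),(m+n*d-p)/40)
tp=lambda x,y:((x-396+.5)/3.6-.5+350,(y+.5)/3.6-.5+195); sp=lambda x,y:((x+.5)/3.6-.5+300,(y+.5)/3.6-.5+245)
for a,b in[((516,121),(186,78)),((662,118),(220,164)),((515,190),(129,99))]:
    X,e=tri(T,tp(*a),S,sp(*b));print(X,e,(X-m)@n,(X-m)@want[:,1],(X-m)@want[:,0])
E
```

```text
turn units [ 0.09385861 -0.02880033  0.04932636]
100 [ 460.51949425 -163.39608194  214.6       ] [ 0.42386236 -0.05227705 -1.023375  ]
60 [ 480.51169655 -162.83764916  179.96      ] [ 0.92366741 -0.03831623 -1.889375  ]
29 [ 496.00565333 -162.40486376  153.114     ] [ 1.31101633 -0.02749659 -2.560525  ]
[ 527.60404211 -115.44191031  144.14616511] [1.2, 1.2] 4.783903157466589 24.005189089892227 46.06236451080354
[ 530.0555023  -206.33132924  150.5841812 ] [0.8, 0.8] 10.402863649704177 27.148615151659605 -44.860066792624025
[ 485.50205531 -116.20835922  131.59908052] [0.6, 0.6] 14.971614086068408 -18.732991281015458 46.47177088549541
```

>>> {"fn": "apply_moves", "kwargs": {
  "angular": [
    [0.05,-0.02,0.03],
    [0.04,-0.01,0.02],
    [0,0,0],
    [0,0,0],
    [0,0,0],
    [0,0,0],
    [0,0,0],
    [0,0,0],
    [0,0,0]
  ],
  "travel": [
    [0.21,-0.03,-0.51],
    [0.21,-0.02,-0.51],
    [0.23,0.01,-0.4],
    [0.23,0.01,-0.4],
    [0.17,0.01,-0.3],
    [0.1,0,-0.17],
    [0.1,0,-0.17],
    [0.06,0,-0.1],
    [0,0,0]
  ],
  "jaw": [0.75,0.75,0.75,0.75,0.75,0.75,0.75,0.75,0.75]
}}

```text
time: 8.32
tool_pos: [496.4, -162.5, 152.6]
tcp_rot: [150.1, -0.0, 91.6]
ft_force: [-0.8, -0.3, 0.5]
finger_gap: 64.0
grip_force: 0.0
```

>>> {"fn": "apply_moves", "kwargs": {
  "angular": [
    [0,0,0],
    [0,0,0],
    [0,0,0],
    [0,0,0]
  ],
  "travel": [
    [0,0,0],
    [0,0,0],
    [0,0,0],
    [0,0,0]
  ],
  "jaw": [0.55,0.45,0.4,0.4],
  "force": 40
}}

```text
time: 8.82
tool_pos: [496.3, -162.7, 153.3]
tcp_rot: [150.1, -0.0, 91.6]
ft_force: [-5.4, 0.4, 5.2]
finger_gap: 44.0
grip_force: 39.8
```

>>> {"fn": "apply_moves", "kwargs": {
  "angular": [
    [0,0,0],
    [0,0,0],
    [0,0,0],
    [0,0,0],
    [0,0,0],
    [0,0,0],
    [0,0,0],
    [0,0,0]
  ],
  "travel": [
    [-0.04,0,0.069],
    [-0.05,0,0.087],
    [-0.06,0,0.104],
    [-0.1,-0.01,0.173],
    [-0.15,-0.01,0.26],
    [-0.2,-0.01,0.346],
    [-0.25,0,0.433],
    [-0.15,0,0.26]
  ],
  "jaw": [0.4,0.4,0.4,0.4,0.4,0.4,0.4,0.4]
}}

```text
time: 9.82
tool_pos: [456.2, -164.1, 223.7]
tcp_rot: [150.0, 0.0, 91.6]
ft_force: [-0.3, -0.7, -0.2]
finger_gap: 43.7
grip_force: 41.1
```

```bash
python3 - <<'E'
from bench import r
import cv2,numpy as np
q=r.sense();print(q["tool_pos"],q["tcp_rot"],q["ft_force"],q["finger_gap"],q["grip_force"])
I=[]
for n in("side","top"):
    s=r.snapshot(n); np.savez(f"pics/{n}2.npz",**s)
    x,y=(280,225) if n=="side" else (350,195)
    I.append(cv2.resize(s["color"][y:y+130,x:x+110],None,fx=3.6,fy=3.6,interpolation=2)[:,:,::-1])
cv2.imwrite("pics/both2.png",np.hstack(I))
E
```

```text
[ 456.17393534 -164.14322868  223.73293156] [1.49985535e+02 4.26461105e-02 9.15708458e+01] [-0.30651324 -0.689415   -0.24694345] 43.7463927866784 41.107892990112305
```

View pics/both2.png

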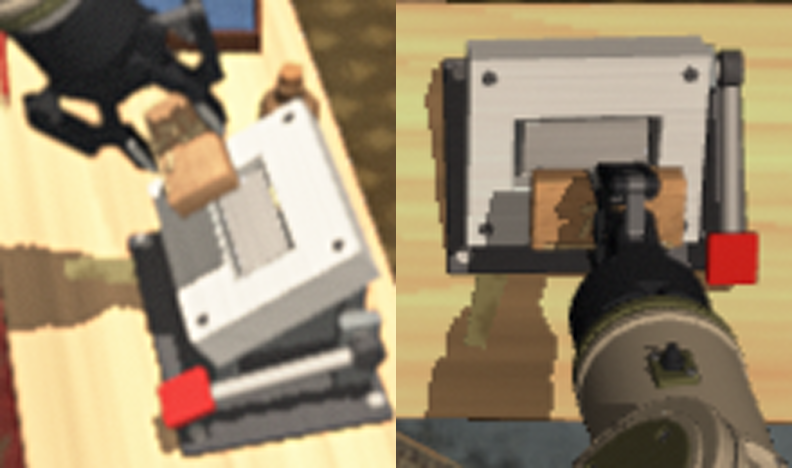

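The pocket is empty, the block is firmly held and the lever has stayed down. I'll level the tool and carry the block over the tray.

>>> {"fn": "apply_moves", "kwargs": {
  "angular": [
    [-0.017,0.625,0],
    [-0.017,0.625,0],
    [-0.017,0.625,0],
    [-0.017,0.625,0],
    [-0.017,0.625,0],
    [-0.017,0.625,0],
    [0,0,0.68],
    [0,0,0.68],
    [0,0,0.68],
    [0,0,0.68],
    [0,0,0.68],
    [0,0,0.68],
    [0,0,0.68],
    [0,0,0.68],
    [0,0,0.68],
    [0,0,0.68],
    [0,0,0.68],
    [0,0,0.68],
    [0,0,0.68],
    [0,0,0.7]
  ],
  "travel": [
    [0,0.1,0.15],
    [0,0.2,0.15],
    [0,0.2,0.1],
    [0,0.2,0.1],
    [0,0.2,0.1],
    [0,0.3,0],
    [0.1,0.57,0],
    [0.1,0.57,0],
    [0.1,0.57,0],
    [0.1,0.57,0],
    [0.1,0.57,0],
    [0.1,0.57,0],
    [0.1,0.57,0],
    [0.1,0.57,0],
    [0.1,0.57,0],
    [0.1,0.57,0],
    [0.1,0.57,0],
    [0.1,0.57,0],
    [0.1,0.57,0],
    [0.1,0.57,0]
  ],
  "jaw": [0.4,0.4,0.4,0.4,0.4,0.4,0.4,0.4,0.4,0.4,0.4,0.4,0.4,0.4,0.4,0.4,0.4,0.4,0.4,0.4]
}}

```text
time: 12.42
tool_pos: [512.3, 204.4, 245.0]
tcp_rot: [-179.9, -0.1, 168.1]
ft_force: [0.4, 0.2, -0.9]
finger_gap: 43.9
grip_force: 41.3
```

```bash
python3 - <<'E'
from h import *
s=load("top0");h=cv2.cvtColor(s["color"],cv2.COLOR_RGB2HSV);m=cv2.inRange(h,(100,80,40),(130,255,255));k=np.zeros_like(m);k[185:290,200:300]=m[185:290,200:300]
c=max(cv2.findContours(k,0,1)[0],key=cv2.contourArea);w=np.array([onz(s,p[0],37)[:2] for p in c])
(cx,cy),_,a=cv2.minAreaRect(w.astype(np.float32))
u=np.array([np.cos(np.radians(-12)),np.sin(np.radians(-12))]);v=np.array([-u[1],u[0]]);q=w-[cx,cy];A,B=q@u,q@v
for sg in(1,-1):
    for P,Q,L,H,nm in((A,B,70,66,"long"),(B,A,55,82,"short")):
        k=(abs(P)<L)&(abs(sg*Q-H)<6);f=np.polyfit(P[k],Q[k],1);print(nm,sg,k.sum(),f.round(3),"angle",-12+np.degrees(np.arctan(f[0]))*(1 if nm=="long" else -1))
E
```

```text
long 1 54 [6.0000e-03 6.5577e+01] angle -11.641655624905248
short 1 43 [-4.0000e-03  8.1327e+01] angle -11.787416643487765
long -1 55 [ 4.0000e-03 -6.5975e+01] angle -11.776055266215645
short -1 43 [  0.    -81.552] angle -12.020304580138028
```

>>> {"fn": "apply_moves", "kwargs": {
  "angular": [
    [0,0,0],
    [0,0,0],
    [0,0,0],
    [0,0,0],
    [0,0,0],
    [0,0,0],
    [0,0,0]
  ],
  "travel": [
    [0,0,-0.6],
    [0,0,-0.9],
    [0,0,-0.9],
    [0,0,-0.8],
    [0,0,-0.5],
    [0,0,-0.3],
    [0,0,-0.1]
  ],
  "jaw": [0.4,0.4,0.4,0.4,0.4,0.4,0.4]
}}

```text
time: 13.3
tool_pos: [512.5, 203.5, 81.7]
tcp_rot: [-179.9, -0.1, 167.9]
ft_force: [-0.3, -0.1, -1.0]
finger_gap: 43.4
grip_force: 41.2
```

>>> {"fn": "apply_moves", "kwargs": {
  "angular": [
    [0,0,0.03],
    [0,0,0],
    [0,0,0],
    [0,0,0],
    [0,0,0]
  ],
  "travel": [
    [0,0,-0.06],
    [0,0,-0.06],
    [0,0,-0.04],
    [0,0,-0.03],
    [0,0,0]
  ],
  "jaw": [0.4,0.4,0.4,0.4,0.4]
}}

```text
time: 13.92
tool_pos: [512.3, 203.4, 74.4]
tcp_rot: [-179.9, -0.0, 168.1]
ft_force: [-0.5, 0.1, -1.2]
finger_gap: 43.3
grip_force: 41.2
```

>>> {"fn": "apply_moves", "kwargs": {
  "angular": [
    [0,0,0],
    [0,0,0],
    [0,0,0]
  ],
  "travel": [
    [0,0,-0.03],
    [0,0,-0.03],
    [0,0,0]
  ],
  "jaw": [0.4,0.4,0.4]
}}

```text
time: 14.3
tool_pos: [512.3, 203.4, 71.8]
tcp_rot: [-179.9, -0.1, 168.1]
ft_force: [0.4, -0.1, -0.8]
finger_gap: 43.9
grip_force: 41.2
```

>>> {"fn": "apply_moves", "kwargs": {
  "angular": [
    [0,0,0],
    [0,0,0],
    [0,0,0]
  ],
  "travel": [
    [0,0,-0.025],
    [0,0,-0.025],
    [0,0,0]
  ],
  "jaw": [0.4,0.4,0.4]
}}

```text
time: 14.68
tool_pos: [512.5, 203.5, 71.4]
tcp_rot: [-179.9, -0.0, 168.1]
ft_force: [-6.8, -3.1, 12.6]
finger_gap: 43.9
grip_force: 42.7
```

Contact with the felt came at the expected height. I'll release and retreat straight up.

>>> {"fn": "apply_moves", "kwargs": {
  "angular": [
    [0,0,0],
    [0,0,0],
    [0,0,0],
    [0,0,0],
    [0,0,0],
    [0,0,0],
    [0,0,0],
    [0,0,0],
    [0,0,0],
    [0,0,0],
    [0,0,0],
    [0,0,0],
    [0,0,0],
    [0,0,0]
  ],
  "travel": [
    [0,0,0.02],
    [0,0,0],
    [0,0,0],
    [0,0,0],
    [0,0,0.1],
    [0,0,0.3],
    [0,0,0.8],
    [0,0,1],
    [0,0,1],
    [0,0,1],
    [-0.8,-0.6,0],
    [-1,-0.7,0],
    [-0.8,-0.7,0],
    [0,0,0]
  ],
  "jaw": [0.45,0.6,0.72,0.72,0.72,0.72,0.72,0.72,0.72,0.72,0.72,0.72,0.72,0.72]
}}

```text
time: 16.42
tool_pos: [407.0, 122.3, 239.7]
tcp_rot: [-179.9, 0.0, 168.1]
ft_force: [0.3, 0.2, 0.1]
finger_gap: 61.7
grip_force: 0.0
```

```bash
python3 - <<'E'
from bench import r
from h import *
q=r.sense();print(q["time"],q["tool_pos"],q["ft_force"],q["finger_gap"])
I=[]
for n in("side","top"):
    s=r.snapshot(n); np.savez(f"pics/{n}3.npz",**s)
    x,y=(280,190) if n=="side" else (200,185)
    I.append(cv2.resize(s["color"][y:y+110,x:x+110],None,fx=3.6,fy=3.6,interpolation=2)[:,:,::-1])
    h=cv2.cvtColor(s["color"],cv2.COLOR_RGB2HSV);m=cv2.inRange(h,(5,80,80),(25,255,255));k=np.zeros_like(m);bx=(230,215,275,265) if n=="top" else (303,209,348,236)
    k[bx[1]:bx[3],bx[0]:bx[2]]=m[bx[1]:bx[3],bx[0]:bx[2]]
    c=max(cv2.findContours(k,0,1)[0],key=cv2.contourArea);print(n,cv2.minAreaRect(np.array([onz(s,p[0],58)[:2] for p in c],np.float32)))
cv2.imwrite("pics/both3.png",np.hstack(I))
E
```

```text
16.425 [407.04893531 122.31878524 239.66551542] [0.25877626 0.19397375 0.07088527] 61.68552635813004
side ((510.45574951171875, 195.06900024414062), (60.75967025756836, 86.60856628417969), 78.83230590820312)
top ((527.0145874023438, 201.40367126464844), (45.38898849487305, 65.03157043457031), 78.25125885009766)
```

View pics/both3.png

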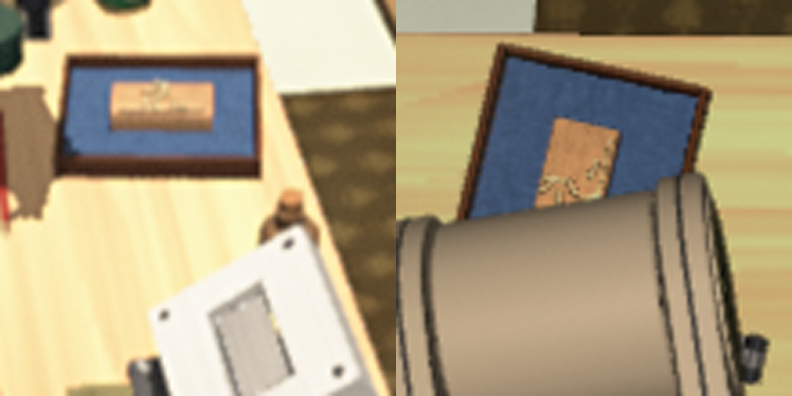

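The block lies flat in the tray, relief up, at 78.25° against the tray's 78.2°. The gripper is clear of everything.

```bash
python3 -c "
from bench import r
print(r.hand_in())"
```

```text
the job is handed in; nothing more can be done
None
```

The job is handed in: I pressed the lever to its stop, drew the block straight out and laid it relief up on the felt, parallel to the tray's long sides to within the measurement; the hand-in gave no verdict.

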